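Open the purged dry box and hold its lid wide

ROBOT

A 7-joint arm with a two-finger parallel gripper is mounted at the origin on the work surface. World frame = base frame: x ahead of the robot, y to its left, z up, the work surface at z = 0. Lengths are in mm, angles in rad, forces in N, time in s.
With the tool pointing down it reaches from about 400 to 875 mm from the base axis. Payload 4.4 kg.
Tool frame: the origin (TCP) lies midway between the tips of the shut fingers; the grasp point (between the pads) lies 19 mm behind it; z points along the fingers, y is the direction in which the jaws open and shut (so a half turn about z gives the same grasp; the last joint's range is limited). The gripper opens to 85 mm and grips with 20 to 120 N. Pads are 22 mm wide; open, the fingers measure 114 mm over their backs; the gripper's body (76 mm by 85 mm) begins 54 mm behind the grasp point. The pads swing forward as they close: fully open they stand 13 mm farther back than shut.
Start: joints at [-0.066, 0.628, 0.038, 1.517, -0.027, 0.996, -0.02], TCP at [650.014, 0.027, 231.313] pointing down, gripper open.
Joint ranges: [-3.06, 3.06], [-0.37, 2.12], [-1.25, 1.32], [0.18, 2.47], [-1.1, 4.24], [0.23, 1.98], [-2.94, 2.94]. Speed limits (rad/s): [2.57, 2.57, 3.14, 3.14, 3.14, 3.14, 3.14].

INTERFACE

Orientations are given as [roll, pitch, yaw] about the fixed x, y, z axes, in that order (R = Rz(yaw) Ry(pitch) Rx(roll)).
In Python, from cell import * gives the robot as it stands. The module is installed in compiled form; this text tells all that it offers.
- The arm moves only by the tool move_arm, never from a script. Its argument "series" is a list of rows, each a list of 2 entries, a list of its own where there are three numbers: the shift along the tool's x, y, z in m, then the turn about the tool's z in rad. In form: [[[x, y, z], yaw], ...]. A call has 1 to 5 rows; each row is the pose to reach, as a shift and turn from the pose measured when the call began, along the tool's axes at that moment; what a row does not reach only later rows make up. A row lasts 1/8 s, in which the tool goes at most 62.5 mm and 10.7 degrees, less where a joint would pass 70% of its speed; a pose out of reach is approached as far as the arm can. A call with a gripper value outside its range is refused whole. "claw" is the opening, from 0 (shut) to 1 (fully open), set as the call begins (left out, the last holds). The fingers move at their own pace and stop on an object; the grip force is fixed at half the most. Time passes only in rows, so rows that repeat a pose let the fingers close. It gives the time, the measured TCP pose, the force and the opening at its end, in the units of the state.
- read_state(): the state, without advancing time (a new reading comes with each control period).
- get_image(name): name is "scene" or "side" or "wrist"; returns the picture (480x640x3 uint8, blue, green, red); there is no depth.
- camera_model(name): a dict with "fov_y" (degrees; the focal length in pixels is half the picture's height over the tangent of half this angle, whatever the lens; pixels are square), "cx", "cy" (the principal point, pixels), "k1" (the pictures are not rectified: a ray, as slopes to the right and down, at radius r is drawn at 1 + k1 r^2 times it, then the intrinsics apply), "pose" (4x4, takes a point from camera to world coordinates); the wrist camera has in their place "tool_from_camera" (4x4, takes a point from camera to tool coordinates, whose origin is the TCP and whose axes are the flange's). Camera axes: x right, y down, z forward; pixel columns grow to the right and rows downward; lengths in mm; the calibration is good to about 2 mm. A picture is of the moment at which its call begins: read the wrist's pose just before it. camera_model takes no time and is no camera call.
- finish_job(): hands the job in, once; it reports no verdict.
The state is a dict: "clock": time; "qpos": joint angles; "qd": joint speeds; "tau": joint torques, N m; "eef_pos": TCP position; "tool_rot": TCP orientation; "force": force on the tool from outside, world axes, zero at the start; "torque": the same for the moment, N m; "width": finger opening in mm.
Only numpy, scipy, OpenCV 4.12 (cv2) and the standard library are available. Lean on these libraries where they do the work, as an engineer would, in place of code of your own. Each camera call takes 0.05 s, during which the arm holds its last target. There are 200 camera calls.

TASK

Open the clear dry box for a colleague who needs both hands inside it. First squeeze the blue seal catch on the box and let go of it, so that the lid springs up a little on to its safety catch; then squeeze the orange grip on the lid and, keeping it squeezed, swing the lid up past its half-way check to wide open. Finish while still holding the lid there by its squeezed grip, close to its stop (let go, it drops back), without disturbing the glassware in or around the box.

Things in the scene. Friction and masses are not known exactly. Their poses are not given: they have to be found in the camera images.
- chest: Clear dry box in an aluminium frame, fixed to the bench: 180 (x) by 260 (y) mm, lid top at 120 mm. Origin: centre of its underside, on the bench. +x points from its front (catches, robot side) to its back (hinge), +y to its left, z up. On its -y wall near the hinge a steel check arm reaches out to y = -150 mm.
- seal_mid (a point): Centre of the seal catch, at (-128, 62, 84) mm in the box's frame: half-way between two blue upright paddles in front of the box's front wall. Each is 24 (x) by 6 (y) by 36 mm high; 44 mm over their outer faces along y, 28 mm when squeezed together. A fixed core 14 mm wide is between them. Fingers can pass down beside each paddle, 26 to 50 mm in front of the wall. Axes as the box's.
- grip_mid (a point): Centre of the lid's squeeze grip, at (-128, -62, 100) mm in the box's frame with the lid shut: half-way between two orange paddles, sized and spaced like the blue ones, ahead of the lid's front edge. Moves and tilts with the lid. They are squeezed along y, parallel to the hinge, so they can turn between upright fingers as the lid swings. Site axes are the lid's, equal to the box's when shut.
- lid_hinge (a point): Middle of the lid's hinge axis, at (94, 0, 108) mm in the box's frame; the axis runs along the box's y. With the lid at angle a, the grip's centre is 222 mm from this axis, at an elevation of a - 0.036 rad above the direction of the box's -x, and 62 mm to the -y side.
- lid (a joint): Lid angle, rad: 0 shut, grows as the front edge swings up and back, stop at 1.35. Rests near 0.003 under the seal catch, near 0.063 (grip 14 mm higher) under the safety catch. A sprung check resists from 0.41 to 0.6 with about 5 N at the grip, besides 2 to 3 N of weight. Past it the lid still falls back if let go, to rest on the check near 0.79. Wide open is above 1.1.
- seal_l (a joint): Travel of the left (+y) blue paddle, m: 0 out, 0.008 squeezed home; 3 N to start, 6.5 N home. With both blue paddles in by 5 mm or more the seal bolts are drawn and springs lift the lid on to its safety catch; let go, the paddles spring out and do not catch the lid again.
- seal_r (a joint): Travel of the right (-y) blue paddle, m: 0 out, 0.008 squeezed home; the same springs.
- grip_l (a joint): Travel of the left (+y) orange paddle, m: 0 out, 0.008 squeezed home; 3 N to start, 6.5 N home. Both orange paddles must be in by 5 mm or more for their safety bolts to clear the keepers on the box as the lid rises.
- grip_r (a joint): Travel of the right (-y) orange paddle, m: 0 out, 0.008 squeezed home; the same springs.
- weigh_a: Weighing bottle, glass, 42 mm across, 56 mm high, standing inside the dry box. Leave alone. Origin: centre of its underside.
- weigh_b: A second weighing bottle, the same, inside the dry box. Leave alone. Origin: centre of its underside.
- wash_bottle: White wash bottle with a blue cap and bent spout, 62 mm across, 175 mm high, on the bench to the left of the box. Leave alone. Origin: centre of its underside.
- amber_bottle: Amber reagent bottle, 68 mm across, 135 mm high, on the bench to the right of the box. Leave alone. Origin: centre of its underside.
- flask: Conical flask, 72 mm across, 100 mm high, right of the box towards the robot. Leave alone. Origin: centre of its underside.
- crucible: Lidded white crucible, 45 mm across, 45 mm high, on the bench in front of the box, 200 mm from the box's centre. Leave alone. Origin: centre of its underside.
- tweezers: Steel tweezers, 125 mm long, 7 mm high, lying on the bench in front of the box, to the right. Leave alone. Origin: centre of its underside.
- sample_jar: Amber sample jar with a white cap, 47 mm across, 57 mm high, left of the box towards the robot. Leave alone. Origin: centre of its underside.

How it is judged:
By the outcome, as a careful person would: the job done as asked, in the order asked, and still so for the second after the job is handed in, while the arm keeps its last pose, push and grip.
It also fails if it takes over 45 s, if anything falls off the work surface, if the arm or the gripper's body presses on something with over 40 N, if the wrist force passes 120 N, or if a joint passes its speed limit or range.

## Working session

There is one attempt and no reset: what is moved stays moved. The work goes in short steps, Python scripts to look and compute and a tool call to move; the robot and the scene stay as the last step left them, time stands still between calls to the robot, and variables do not carry over. Pictures are saved under pics/ and viewed, about 8 in all and at most 12, crops included, and the job is handed in when it is done.

Besides the shell and the picture viewer there is one more tool, called after "Request:" as a command line: name --argument value ..., lists and objects as JSON in quotes. move_arm: Moves the arm, as the interface text tells. Its arguments: {"type":"object","properties":{"series":{"type":"array"},"claw":{"type":"number"}},"required":["series"]}

```bash
mkdir -p pics
python3 - <<'E'
from cell import *
import cv2, numpy as np
s=read_state(); print({k:np.round(v,3).tolist() if k!='clock' else v for k,v in s.items()})
for n in ("scene","side","wrist"):
    im=get_image(n); cv2.imwrite(f"pics/{n}0.png",im)
    print(n,camera_model(n))
E
```

```text
{'clock': 0.0, 'qpos': [-0.066, 0.629, 0.038, 1.518, -0.027, 0.996, -0.02], 'qd': [-0.001, 0.001, -0.0, -0.001, -0.0, 0.001, -0.002], 'tau': [-0.001, -56.341, 1.226, -19.345, 0.011, 0.011, -0.0], 'eef_pos': [649.35, 0.04, 230.362], 'tool_rot': [-3.14, 0.0, 1.571], 'force': [0.183, -0.825, -0.53], 'torque': [-0.065, 0.019, -0.02], 'width': 85.278}
scene {'fov_y': 52.010750670271975, 'cx': 319.98394134979185, 'cy': 240.0680353006221, 'k1': -0.11237179568735434, 'pose': array([[-6.77236325e-01,  6.20380949e-01, -3.95573557e-01,
         1.02495846e+03],
       [ 7.35764588e-01,  5.70155389e-01, -3.65476817e-01,
         4.57252677e+02],
       [-1.19645965e-03, -5.38563192e-01, -8.42584273e-01,
         1.03182449e+03],
       [ 0.00000000e+00,  0.00000000e+00,  0.00000000e+00,
         1.00000000e+00]])}
side {'fov_y': 52.91912288584667, 'cx': 323.0606595805318, 'cy': 242.59990679963263, 'k1': -0.12794474948675932, 'pose': array([[ 8.56834159e-01, -3.60022673e-01,  3.69078446e-01,
         2.57584375e+02],
       [-5.15589022e-01, -5.95820777e-01,  6.15764210e-01,
        -5.31657491e+02],
       [-1.78447019e-03, -7.17900604e-01, -6.96143332e-01,
         7.10220881e+02],
       [ 0.00000000e+00,  0.00000000e+00,  0.00000000e+00,
         1.00000000e+00]])}
wrist {'fov_y': 60.15338512441856, 'cx': 326.8041266879927, 'cy': 232.67485293996558, 'k1': -0.06917802798071916, 'tool_from_camera': array([[ 9.71507133e-04, -9.48197853e-01, -3.17678905e-01,
         8.15822614e+01],
       [ 9.99999502e-01,  9.93254148e-04,  9.35069914e-05,
         2.41721438e-01],
       [ 2.26872762e-04, -3.17678838e-01,  9.48198347e-01,
        -1.41571117e+02],
       [ 0.00000000e+00,  0.00000000e+00,  0.00000000e+00,
         1.00000000e+00]])}
```

View pics/scene0.png

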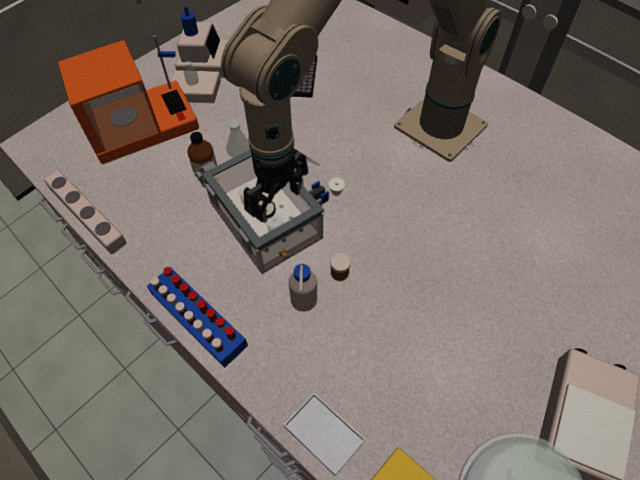

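View pics/side0.png

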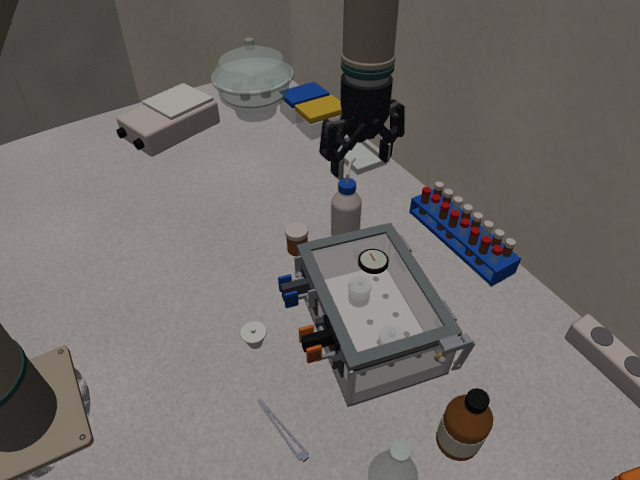

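```bash
cat > h.py <<'E'
from cell import *
import cv2, numpy as np
from scipy.spatial.transform import Rotation as R
def K(c):
    f=240/np.tan(np.radians(c["fov_y"]/2)); return np.array([[f,0,c["cx"]],[0,f,c["cy"]],[0,0,1.]])
def D(c): return np.array([c["k1"],0,0,0,0.])
def pose(n,s=None):
    c=camera_model(n)
    if n!="wrist": return c,c["pose"]
    T=np.eye(4);T[:3,:3]=R.from_euler("xyz",s["tool_rot"]).as_matrix();T[:3,3]=s["eef_pos"]
    return c,T@c["tool_from_camera"]
def cast(n,px,z,s=None):
    c,P=pose(n,s)
    u=cv2.undistortPoints(np.float64(px).reshape(-1,1,2),K(c),D(c),None,None,None).reshape(-1,2)
    d=np.c_[u,np.ones(len(u))]@P[:3,:3].T
    return P[:3,3]+d*((np.asarray(z)-P[2,3])/d[:,2])[:,None]
def proj(n,pts,s=None):
    c,P=pose(n,s);W=np.linalg.inv(P)
    return cv2.projectPoints(np.float64(pts).reshape(-1,1,3),cv2.Rodrigues(W[:3,:3])[0],W[:3,3],K(c),D(c))[0].reshape(-1,2)
E
python3 - <<'E'
from h import *
im=cv2.imread("pics/side0.png")
cv2.imwrite("pics/crop1.png",cv2.resize(im[215:410,265:480],None,fx=3,fy=3,interpolation=cv2.INTER_CUBIC))
hsv=cv2.cvtColor(im,cv2.COLOR_BGR2HSV)
for nm,lo,hi in(("blue",(105,120,30),(125,255,255)),("orange",(5,150,40),(20,255,255))):
    m=cv2.inRange(hsv,lo,hi); m[:,:270]=0;m[:,345:]=0;m[:260]=0;m[370:]=0
    n,l,st,c=cv2.connectedComponentsWithStats(m)
    for i in range(1,n):
        if st[i,4]>15: print(nm,st[i],c[i])
E
```

```text
blue [278 275  13  17 104] [283.64423077 280.26923077]
blue [283 290  15  18 171] [290.40350877 297.73684211]
orange [299 325  15  18 133] [305.02255639 331.06766917]
orange [306 344  16  19 207] [313.53623188 352.56038647]
```

View pics/crop1.png

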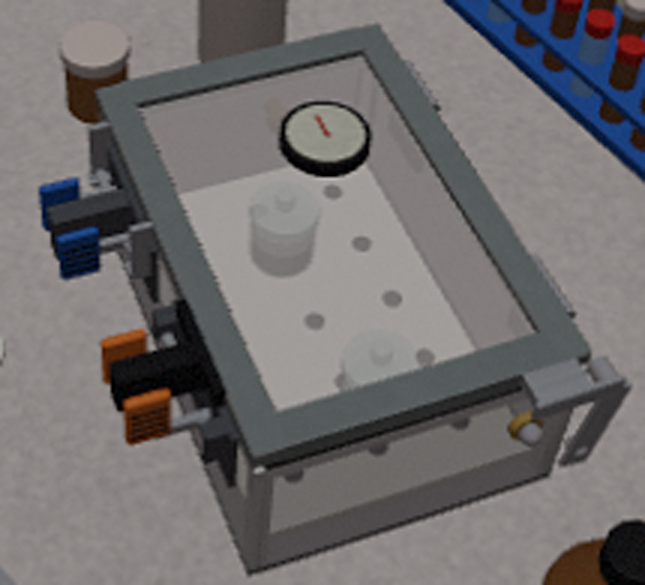

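```bash
cat >> h.py <<'E'
def fit(W,B):
    # 2D rigid: W ~ R B + t
    wb,bb=W.mean(0),B.mean(0); a=W-wb;b=B-bb
    th=np.arctan2((b[:,0]*a[:,1]-b[:,1]*a[:,0]).sum(),(a*b).sum())
    M=np.array([[np.cos(th),-np.sin(th)],[np.sin(th),np.cos(th)]]); t=wb-M@bb
    return th,t,W-(B@M.T+t)
E
python3 - <<'E'
from h import *
px=(np.array([(97,90),(378,25),(590,350),(262,465)])+.5)/3-.5+[265,215]
W=cast("side",px,[120]*4)[:,:2]; print(W.round(1)); print(np.linalg.norm(np.diff(W,axis=0),axis=1))
B=np.array([(-90,130),(90,130),(90,-130),(-90,-130.)])
th,t,r=fit(W,B); print(th,t,r.round(1))
# check: blue/orange -y outer faces centre
M=np.array([[np.cos(th),-np.sin(th)],[np.sin(th),np.cos(th)]])
for b in [(-128,62-19,84),(-128,62+19,84),(-128,-62-19,100),(-128,-62+19,100)]:
    p=np.r_[M@b[:2]+t,b[2]]; print(b,p.round(1),proj("side",[p]).round(1))
im=cv2.imread("pics/wrist0.png");s=read_state()
hsv=cv2.cvtColor(im,cv2.COLOR_BGR2HSV)
E
```

```text
[[ 528.8    9.6]
 [ 703.7  -29.5]
 [ 649.2 -280. ]
 [ 473.9 -248.3]]
[179.21827038 256.29209014 178.16001343]
-0.20778299972316802 [ 588.89787928 -137.04950472] [[ 1.1  0.8]
 [-0.1 -1.1]
 [-0.9  2.8]
 [-0.1 -2.6]]
(-128, 43, 84) [472.5 -68.6  84. ] [[290.9 300.5]]
(-128, 81, 84) [480.4 -31.4  84. ] [[284.6 284.1]]
(-128, -81, 100) [ 446.9 -189.9  100. ] [[314.3 355.5]]
(-128, -43, 100) [ 454.8 -152.7  100. ] [[306.4 335.4]]
```

View pics/wrist0.png

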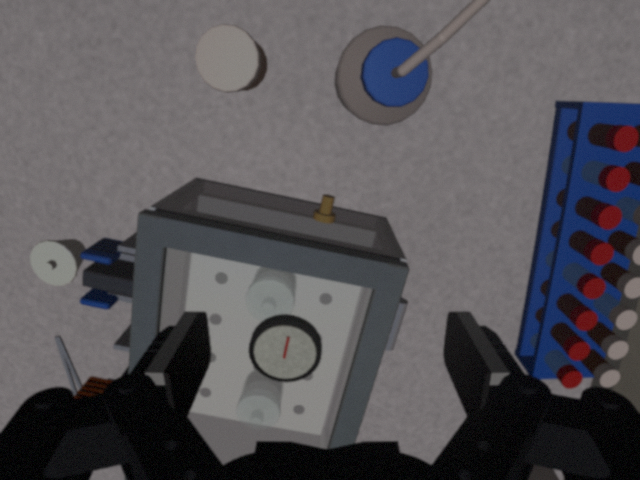

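Request:
move_arm --series '[[[-0.01,-0.035,0],-0.18],[[-0.02,-0.07,0],-0.36],[[-0.03,-0.105,0],-0.54],[[-0.04,-0.14,0],-0.72],[[-0.05,-0.173,0],-0.9]]' --claw 1

```text
clock: 0.78
eef_pos: [475.1, -50.3, 230.7]
tool_rot: [-3.14, -0.001, 2.477]
force: [1.2, 0.4, -0.3]
width: 85.9
```

Request:
move_arm --series '[[[0,0,0],-0.16],[[0,0,0],-0.32],[[0,0,0],-0.463],[[0,0,0],-0.463],[[0,0,0],-0.463]]'

```text
clock: 1.4
eef_pos: [475.0, -50.5, 230.6]
tool_rot: [-3.141, -0.002, 2.937]
force: [-0.0, 0.5, 0.7]
width: 85.6
```

Run:
```python
from h import *
s=read_state(); im=get_image("wrist"); im2=get_image("side"); cv2.imwrite("pics/w1.png",im);cv2.imwrite("pics/s1.png",im2)
import json; json.dump({k:np.array(v).tolist() for k,v in s.items()},open("s1.json","w"))
print(s["clock"],s["eef_pos"],s["tool_rot"],s["qpos"],s["force"])
```

```text
1.4 [475.00919291 -50.45244539 230.62990466] [-3.14088752e+00 -2.04344482e-03  2.93717833e+00] [ 0.29632227  0.4024106  -0.3420694   1.9752855   0.18526982  0.79575667
  1.21541511] [-0.01918313  0.48330883  0.66957926]
```

View pics/w1.png

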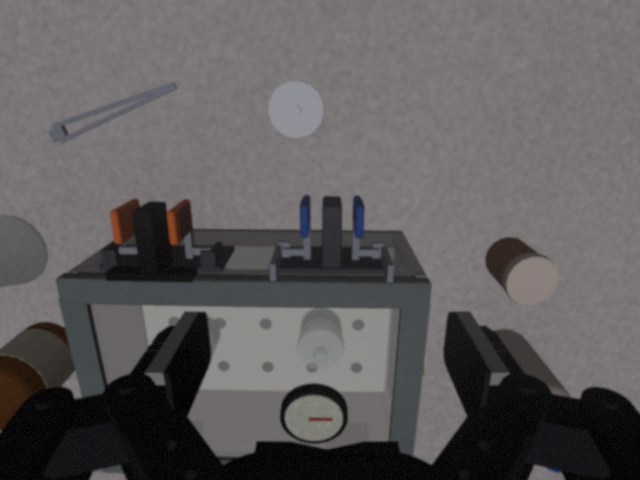

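```bash
cat >> h.py <<'E'
from itertools import product
def M2(th): return np.array([[np.cos(th),-np.sin(th)],[np.sin(th),np.cos(th)]])
def b2w(th,t,b):
    b=np.atleast_2d(np.float64(b)); return np.c_[b[:,:2]@M2(th).T+t,b[:,2]]
PAD={"bl":(62+19,84),"br":(62-19,84),"ol":(-62+19,100),"or":(-62-19,100)}
def blobs(im,roi):
    x0,y0,x1,y1=roi;h=cv2.cvtColor(im,cv2.COLOR_BGR2HSV);o=[]
    for nm,lo,hi in(("b",(105,120,25),(128,255,255)),("o",(3,150,40),(20,255,255))):
        m=np.zeros(im.shape[:2],np.uint8);m[y0:y1,x0:x1]=cv2.inRange(h,lo,hi)[y0:y1,x0:x1]
        n,l,st,c=cv2.connectedComponentsWithStats(m)
        g=sorted([i for i in range(1,n) if st[i,4]>40],key=lambda i:-st[i,4])[:2]
        o+=[(nm,st[i],c[i]) for i in g]
    return o
E
python3 - <<'E'
from h import *
import json
s=json.load(open("s1.json"));th,t=-0.2078,np.array([588.9,-137.05])
for n,f,roi in(("wrist","w1",(90,150,400,300)),("side","s1",(270,260,345,370))):
    print(n)
    for nm,st,c in blobs(cv2.imread(f"pics/{f}.png"),roi): print(nm,"x",st[0],st[0]+st[2]-1,"y",st[1],st[1]+st[3]-1,c.round(1))
    for k,(y,z) in PAD.items():
        q=proj(n,b2w(th,t,[(-128+dx*12,y+dy*3,z+dz*18) for dx,dy,dz in product((-1,1),repeat=3)]),s)
        h=np.int32(q.round());m=np.zeros((480,640),np.uint8);cv2.fillConvexPoly(m,cv2.convexHull(h),1);mm=cv2.moments(m,True)
        print(k,q.min(0).round(1),q.max(0).round(1),"cent",round(mm['m10']/mm['m00'],1),round(mm['m01']/mm['m00'],1))
print(cast("wrist",[(58,280),(430,280)],[120,120],s), b2w(th,t,[(-90,-130,120),(-90,130,120)]))
E
```

```text
wrist
b x 355 362 y 205 237 [358.6 221. ]
b x 301 308 y 204 237 [304.2 220.6]
o x 111 133 y 207 244 [119.9 226.6]
o x 166 180 y 207 245 [172.7 227.3]
bl [348.6 193.4] [360.8 239.1] cent 354.7 215.9
br [295.5 193.2] [307.2 238.9] cent 301.3 215.9
ol [160.4 197.9] [190.5 246.2] cent 175.5 221.6
or [103.5 197.9] [140.6 245.8] cent 121.9 221.5
side
b x 283 298 y 290 307 [290.5 297.9]
b x 278 290 y 275 291 [283.6 280.3]
o x 306 321 y 344 362 [313.6 352.6]
o x 299 313 y 325 342 [305.  331.1]
bl [276.7 274.2] [292.3 293.9] cent 284.5 284.0
br [282.8 290.3] [298.8 310.3] cent 291.0 300.3
ol [297.9 324.7] [314.7 345.7] cent 306.4 335.3
or [305.6 344.8] [322.7 365.9] cent 314.4 355.3
[[ 473.99967975 -239.88036374  120.        ]
 [ 524.35531892    9.91442934  120.        ]] [[ 474.01615088 -245.68563509  120.        ]
 [ 527.65616045    8.72102633  120.        ]]
```

Request:
move_arm --series '[[[-0.001,0.003,0.03],0],[[-0.001,0.003,0.06],0],[[-0.001,0.003,0.09],0],[[-0.001,0.003,0.09],0]]'

```text
clock: 2.0
eef_pos: [474.9, -47.5, 139.2]
tool_rot: [-3.14, -0.006, 2.938]
force: [0.3, 0.1, 1.3]
width: 85.3
```

Run:
```python
from h import *
import json
s=read_state(); im=get_image("wrist"); cv2.imwrite("pics/w2.png",im)
json.dump({k:np.array(v).tolist() for k,v in s.items()},open("s2.json","w"))
print(s["clock"],s["eef_pos"],s["tool_rot"])
c=im[60:360,80:480]; cv2.imwrite("pics/w2c.png",cv2.resize(cv2.convertScaleAbs(c,alpha=2),None,fx=2,fy=2,interpolation=cv2.INTER_CUBIC))
```

```text
2.0 [474.90754055 -47.45194717 139.18274726] [-3.14000744 -0.00639851  2.93811361]
```

View pics/w2c.png

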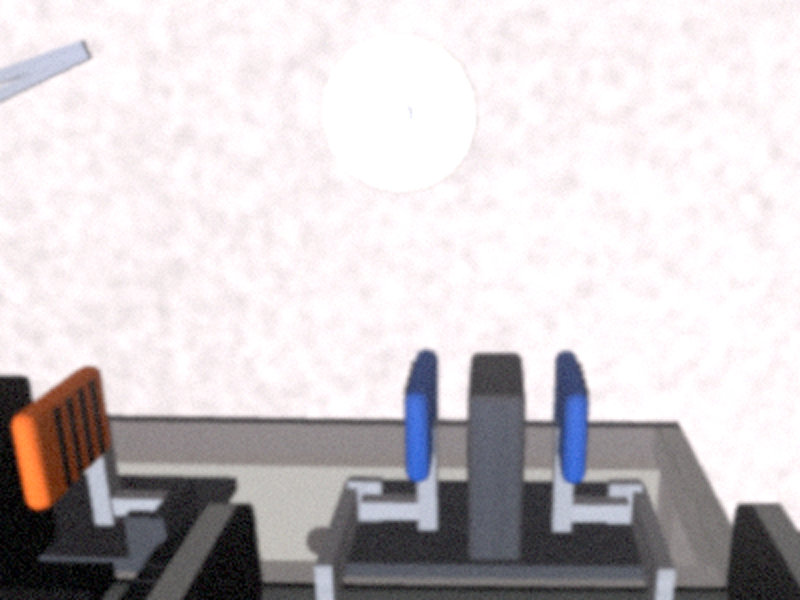

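Run:
```python
from h import *
import json
s=json.load(open("s2.json"))
T=np.eye(4);T[:3,:3]=R.from_euler("xyz",s["tool_rot"]).as_matrix();T[:3,3]=s["eef_pos"]
px=(np.array([(406,482),(432,482),(562,482),(588,482),(407,388),(588,388),(497,435)])+.5)/2-.5+[80,60]
W=cast("wrist",px,[102]*7,s);print(W.round(1))
print(((W-T[:3,3])@T[:3,:3]).round(1))
px=(np.array([(470,388),(523,388)])+.5)/2-.5+[80,60]
W=cast("wrist",px,[102]*2,s);print(((W-T[:3,3])@T[:3,:3]).round(1))
# crucible
print(cast("side",[(253,330)],[45]))
```

```text
[[483.2 -70.8 102. ]
 [484.4 -64.7 102. ]
 [490.7 -34.  102. ]
 [492.  -27.8 102. ]
 [459.6 -64.9 102. ]
 [468.  -23.8 102. ]
 [475.4 -46.9 102. ]]
[[-13.1 -21.2  37.1]
 [-13.1 -14.9  37.1]
 [-13.   16.4  37.1]
 [-13.   22.7  37.1]
 [ 11.2 -20.1  37.3]
 [ 11.3  21.8  37.2]
 [ -0.6   0.8  37.2]]
[[11.2 -5.5 37.3]
 [11.3  6.7 37.2]]
[[400.77797483 -63.10008675  45.        ]]
```

Request:
move_arm --series '[[[0,0.001,0.025],0],[[0,0.001,0.05],0],[[0,0.001,0.065],0],[[0,0.001,0.077],0],[[0,0.001,0.077],0]]'

```text
clock: 2.68
eef_pos: [475.9, -46.4, 63.2]
tool_rot: [-3.14, -0.004, 2.938]
force: [0.1, 0.8, 0.3]
width: 85.5
```

Request:
move_arm --series '[[[0,0,0],0],[[0,0,0],0],[[0,0,0],0],[[0,0,0],0],[[0,0,0],0]]' --claw 0.5

```text
clock: 3.3
eef_pos: [476.2, -46.9, 63.8]
tool_rot: [-3.14, -0.003, 2.938]
force: [-0.9, -1.8, 7.3]
width: 43.1
```

Request:
move_arm --series '[[[0,0,0],0],[[0,0,0],0],[[0,0,0],0],[[0,0,0],0],[[0,0,0],0]]' --claw 0

```text
clock: 3.92
eef_pos: [476.3, -47.4, 64.6]
tool_rot: [-3.139, -0.003, 2.936]
force: [-1.9, -2.1, 9.0]
width: 26.7
```

Run:
```python
from h import *
s=read_state(); im=get_image("side"); cv2.imwrite("pics/s3.png",im)
print(s["clock"],s["eef_pos"],s["tool_rot"],s["force"],s["torque"],s["width"])
cv2.imwrite("pics/s3c.png",cv2.resize(im[200:420,220:480],None,fx=2.5,fy=2.5,interpolation=cv2.INTER_CUBIC))
```

```text
3.925 [476.26633702 -47.42301425  64.5668067 ] [-3.13931514e+00 -2.55386203e-03  2.93606002e+00] [-1.93982686 -2.055475    9.00253572] [-0.21758687  0.3525192  -0.23168623] 26.684690193751067
```

View pics/s3c.png

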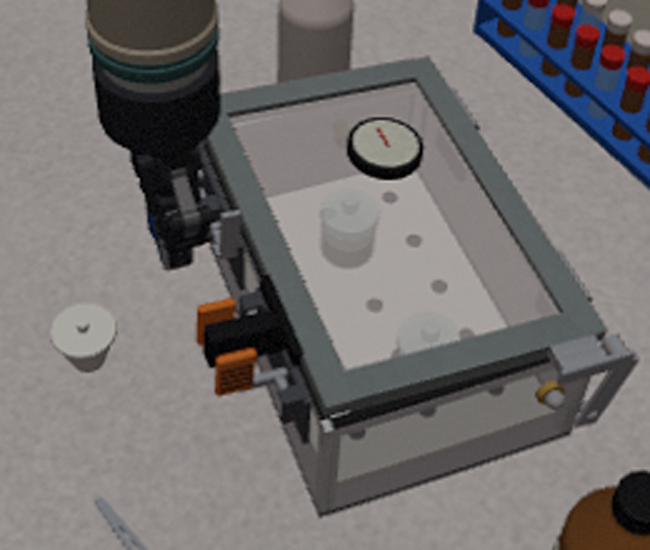

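Request:
move_arm --series '[[[0,0,0],0],[[0,0,0],0],[[0,0,0],0],[[0,0,0],0],[[0,0,0],0]]' --claw 1

```text
clock: 4.6
eef_pos: [476.3, -47.4, 64.6]
tool_rot: [-3.139, -0.003, 2.936]
force: [-0.4, 0.3, 0.1]
width: 85.2
```

Request:
move_arm --series '[[[0,0,-0.03],0],[[0,0,-0.07],0],[[0,0,-0.1],0],[[0,-0.06,-0.115],0],[[0,-0.123,-0.115],0]]'

```text
clock: 5.22
eef_pos: [452.8, -168.0, 181.4]
tool_rot: [-3.139, 0.001, 2.939]
force: [1.3, -0.3, 0.1]
width: 85.6
```

Request:
move_arm --series '[[[0,0,0],0],[[0,0,0],0]]'

```text
clock: 5.48
eef_pos: [452.8, -167.7, 181.4]
tool_rot: [-3.14, 0.002, 2.939]
force: [0.9, 1.2, -0.3]
width: 85.5
```

Run:
```python
from h import *
import json
s=read_state(); im=get_image("wrist"); cv2.imwrite("pics/w4.png",im)
json.dump({k:np.array(v).tolist() for k,v in s.items()},open("s4.json","w"))
print(s["clock"],s["eef_pos"],s["tool_rot"],s["force"],s["width"])
c=im[100:400,120:520]; cv2.imwrite("pics/w4c.png",cv2.resize(cv2.convertScaleAbs(c,alpha=2),None,fx=2,fy=2,interpolation=cv2.INTER_CUBIC))
```

```text
5.475 [ 452.82167166 -167.65563157  181.42830669] [-3.13974754e+00  1.54951360e-03  2.93862944e+00] [ 0.90244287  1.19529093 -0.31212187] 85.46198097215692
```

View pics/w4c.png

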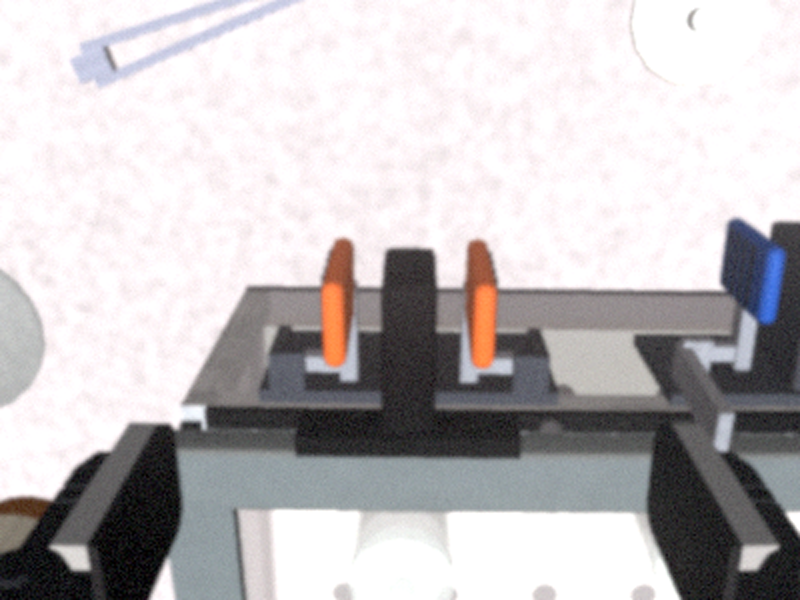

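Run:
```python
from h import *
import json
s=json.load(open("s4.json"))
T=np.eye(4);T[:3,:3]=R.from_euler("xyz",s["tool_rot"]).as_matrix();T[:3,3]=s["eef_pos"]
px=(np.array([(323,366),(347,366),(470,366),(496,366),(323,280),(496,280)])+.5)/2-.5+[120,100]
W=cast("wrist",px,[132]*6,s)
L=((W-T[:3,3])@T[:3,:3]);print(L.round(1),L[[0,3,4,5]].mean(0))
```

```text
[[ -9.4 -23.1  49.5]
 [ -9.3 -17.   49.5]
 [ -9.3  14.2  49.4]
 [ -9.3  20.8  49.4]
 [ 13.8 -22.2  49.4]
 [ 13.9  20.1  49.4]] [ 2.25239419 -1.10098733 49.4269915 ]
```

Request:
move_arm --series '[[[0.002,-0.001,0.03],0],[[0.002,-0.001,0.06],0],[[0.002,-0.001,0.078],0],[[0.002,-0.001,0.088],0],[[0.002,-0.001,0.088],0]]'

```text
clock: 6.15
eef_pos: [451.1, -166.1, 93.0]
tool_rot: [-3.141, 0.0, 2.943]
force: [0.1, 0.5, 0.7]
width: 85.0
```

Request:
move_arm --series '[[[0,0,0],0],[[0,0,0],0],[[0,0,0],0],[[0,0,0],0],[[0,0,0],0]]' --claw 0.5

```text
clock: 6.78
eef_pos: [451.4, -167.0, 93.3]
tool_rot: [-3.14, 0.001, 2.942]
force: [0.4, -4.7, 1.4]
width: 42.9
```

Request:
move_arm --series '[[[0,0,0],0],[[0,0,0],0],[[0,0,0],0],[[0,0,0],0],[[0,0,0],0]]' --claw 0

```text
clock: 7.4
eef_pos: [451.0, -168.7, 93.4]
tool_rot: [-3.138, 0.001, 2.94]
force: [-1.5, -8.3, 4.2]
width: 26.4
```

Request:
move_arm --series '[[[-0.0008,0,-0.0133],0],[[-0.0023,0,-0.0265],0],[[-0.0047,0,-0.0396],0],[[-0.0078,0,-0.0526],0],[[-0.0117,0,-0.0653],0]]'

```text
clock: 8.02
eef_pos: [461.5, -171.1, 158.5]
tool_rot: [-3.138, -0.001, 2.938]
force: [2.9, -5.4, -7.8]
width: 26.3
```

```bash
cat > arc.py <<'E'
from h import *
import sys
s=read_state(); p=s["eef_pos"]; print(p.round(1),s["force"].round(1),s["width"],s["qpos"].round(2))
# start grasp at e=.027: TCP (451.0,-168.7,93.4)
u=-R.from_euler("xyz",s["tool_rot"]).as_matrix()[:,0]; v=p-[451.0,-168.7,93.4]
fx=v@np.r_[u[:2],0]; z=v[2]; hx,hz=222*np.cos(.027),-222*np.sin(.027)
e0=np.arctan2(z-hz,hx-fx); print("a",e0+.036,"r",np.hypot(z-hz,hx-fx))
y=v[0]*-u[1]+v[1]*u[0]; print("lateral",y)
for e in e0+np.arange(1,6)*float(sys.argv[1]): print(round(e+.036,3),(222*np.cos(e)-(hx-fx)).round(1),(-(222*np.sin(e)-(z-hz))).round(1))
E
python3 arc.py .06
```

```text
[ 461.5 -171.1  158.5] [ 2.9 -5.4 -7.8] 26.292274471621297 [ 0.51  0.53 -0.31  2.02  0.27  0.63  1.39]
a 0.36077071063222127 r 222.7756288584861
lateral -0.18542526077185562
0.421 -5.4 -12.2
0.481 -10.7 -24.4
0.541 -16.8 -36.3
0.601 -23.6 -47.7
0.661 -31.1 -58.8
```

Request:
move_arm --series '[[[-0.0054,0,-0.0122],0],[[-0.0107,0,-0.0244],0],[[-0.0168,0,-0.0363],0],[[-0.0236,0,-0.0477],0],[[-0.0311,0,-0.0588],0]]'

```text
clock: 8.65
eef_pos: [490.1, -177.4, 217.4]
tool_rot: [-3.137, -0.006, 2.938]
force: [-3.2, -4.6, -4.6]
width: 26.5
```

```bash
python3 arc.py .06
python3 - <<'E'
from h import *
im=get_image("side"); cv2.imwrite("pics/s5.png",im[0:480,160:560])
E
```

```text
[ 490.1 -177.4  217.4] [-3.2 -4.6 -4.6] 26.464820647153896 [ 0.53  0.48 -0.35  1.88  0.22  0.82  1.43]
a 0.6565197392146518 r 223.50473607044705
lateral -0.5661575348521417
0.717 -9.3 -9.7
0.777 -18.0 -19.8
0.837 -27.3 -29.4
0.897 -37.1 -38.4
0.957 -47.4 -46.7
```

View pics/s5.png

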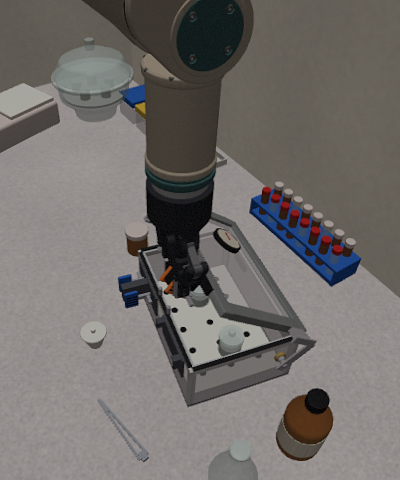

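Request:
move_arm --series '[[[-0.0093,0,-0.0097],0],[[-0.018,0,-0.0198],0],[[-0.0273,0,-0.0294],0],[[-0.0371,0,-0.0384],0],[[-0.0474,0,-0.0467],0]]'

```text
clock: 9.32
eef_pos: [536.1, -187.3, 266.0]
tool_rot: [-3.136, -0.008, 2.937]
force: [-4.8, -3.3, -2.9]
width: 26.1
```

```bash
python3 arc.py .06
```

```text
[ 536.1 -187.3  266. ] [-4.8 -3.3 -2.9] 26.075587667119713 [ 0.52  0.49 -0.36  1.69  0.2   1.    1.45]
a 0.9601717370241476 r 223.75038381622073
lateral -0.9755751497265166
1.02 -11.9 -6.3
1.08 -23.2 -13.3
1.14 -34.9 -19.7
1.2 -47.0 -25.3
1.26 -59.4 -30.2
```

Request:
move_arm --series '[[[-0.0119,0,-0.0063],0],[[-0.0232,0,-0.0133],0],[[-0.0349,0,-0.0197],0],[[-0.047,0,-0.0253],0],[[-0.0594,0,-0.0302],0]]'

```text
clock: 9.95
eef_pos: [593.2, -199.8, 297.6]
tool_rot: [-3.134, -0.011, 2.937]
force: [-6.6, -3.3, 4.1]
width: 26.1
```

```bash
python3 arc.py .01
python3 - <<'E'
from h import *
im=get_image("side"); cv2.imwrite("pics/s6.png",cv2.resize(im[60:420,230:540],None,fx=1.6,fy=1.6))
E
```

```text
[ 593.2 -199.8  297.6] [-6.6 -3.3  4.1] 26.135002245736533 [ 0.49  0.56 -0.35  1.49  0.21  1.15  1.46]
a 1.2581978660963746 r 223.63586431257522
lateral -1.5428400788490109
1.268 -2.6 0.8
1.278 -4.7 0.1
1.288 -6.9 -0.6
1.298 -9.0 -1.3
1.308 -11.1 -2.0
```

View pics/s6.png

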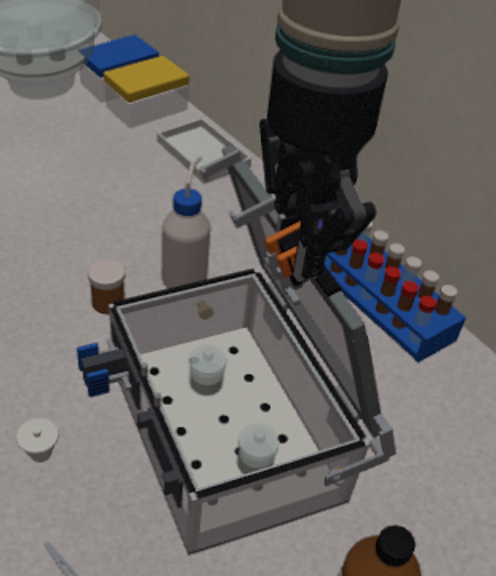

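Request:
move_arm --series '[[[-0.004,0,0],0],[[-0.008,0,-0.001],0],[[-0.008,0,-0.001],0],[[-0.008,0,-0.001],0]]'

```text
clock: 10.5
eef_pos: [602.5, -201.8, 300.8]
tool_rot: [-3.133, -0.008, 2.937]
force: [-4.6, -2.4, 2.6]
width: 26.4
```

```bash
python3 arc.py .01
python3 - <<'E'
from h import *
im=get_image("side"); cv2.imwrite("pics/s7.png",im)
import time
s=read_state(); print(s["clock"],s["eef_pos"],s["force"],s["width"])
a=cv2.imread("pics/s1.png"); d=cv2.absdiff(a,im).max(2)
# undisturbed objects, patches: crucible, tweezers, flask, amber, jar, wash
for n,(x,y) in dict(cruc=(253,333),tweez=(285,430),flask=(393,465),amber=(465,425),jar=(297,240)).items(): print(n,d[y-14:y+14,x-14:x+14].mean().round(1))
E
```

```text
[ 602.5 -201.8  300.8] [-4.6 -2.4  2.6] 26.397261660388935 [ 0.48  0.57 -0.35  1.46  0.21  1.16  1.46]
a 1.3032292106955365 r 223.64835955868412
lateral -1.6527969885880935
1.313 -2.6 0.9
1.323 -4.7 0.3
1.333 -6.9 -0.3
1.343 -9.0 -0.9
1.353 -11.2 -1.5
10.55 [ 602.45312271 -201.86806653  300.80412324] [-4.23497491 -2.53699607  2.76579565] 26.394410130644232
cruc 4.5
tweez 4.5
flask 4.2
amber 3.9
jar 53.2
```

Run:
```python
from h import *
a=cv2.imread("pics/side0.png");b=cv2.imread("pics/s7.png"); d=cv2.absdiff(a,b).max(2)
print("jar",d[226:254,283:311].mean(),"wash",d[185:225,335:358].mean(), "bottle_a in s6/7",cv2.absdiff(b,cv2.imread("pics/s3.png")).max(2)[280:305,350:370].mean())
s=read_state(); print(s["clock"],s["width"],s["force"],finish_job())
```

```text
jar 16.07908163265306 wash 5.469565217391304 bottle_a in s6/7 25.216
the job is handed in; nothing more can be done
10.55 26.394410130644232 [-4.23497491 -2.53699607  2.76579565] None
```

I opened the dry box and handed the job in at 10.55 s, with the arm still holding the lid by its squeezed grip.

- **Seal catch:** I squeezed the blue paddles home (finger opening 26.7 mm), and the side picture showed the lid had popped up. I then let go.
- **Lid:** I squeezed the orange grip home (about 26 mm) and swung the lid past its half-way check. The lid angle worked out from the tool position was about 1.30 rad; the stop is at 1.35.
- **Last readings:** the opening was 26.4 mm, so the grip was still squeezed. The force on the tool was about 6 N, steady over the last two readings.
- **Glassware:**
  - The crucible, tweezers, flask and amber bottle showed no change between pictures taken before and after, and neither did the wash bottle.
  - The sample jar check disagreed: difference of 16 against the starting picture, 53 against a later one. I put this down to the arm and its shadow. The jar stood in the same place in the side picture near the end.
  - Both weighing bottles were upright in that same picture. The one I compared differed by 25, but I didn't separate a real shift from no longer looking through the lid.

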